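Clear the trimming plate and swing out its brace

ROBOT

A 6-joint arm with a two-finger parallel gripper is mounted at the origin on the work surface. World frame = base frame: x ahead of the robot, y to its left, z up, the work surface at z = 0. Lengths are in m, angles in rad, forces in N, time in s.
With the tool pointing down it reaches from about 0.375 to 0.975 m from the base axis. Payload 3.8 kg.
Tool frame: the origin (TCP) lies at the very end of the fingers, on their centre line; the grasp point (between the pads) lies 19 mm behind it; y points along the fingers, x is the direction in which the jaws open and shut, and the axes are right-handed (so a half turn about y gives the same grasp; the last joint's range is limited). The gripper opens to 85 mm and grips with 20 to 120 N. Pads are 22 mm wide; open, the fingers measure 114 mm over their backs; the gripper's body (76 mm by 85 mm) begins 54 mm behind the grasp point. The pads swing forward as they close: fully open they stand 13 mm farther back than shut.
Start: joints at [-1.184, 0.264, 1.604, -0, 1.274, -0.037], TCP at [0.278, -0.615, 0.231] pointing down, gripper open.
Joint ranges: [-2.63, 2.63], [-0.94, 2.18], [0.31, 2.57], [-1.31, 4.45], [0, 2.66], [-2.55, 2.55]. Speed limits (rad/s): [2.57, 2.57, 3.14, 3.14, 3.14, 3.14].

INTERFACE

Orientations are given as a rotation vector (axis times angle).
In Python, from station import * gives the robot as it stands. The module is installed in compiled form; this text tells all that it offers.
- The arm moves only by the shell command python3 -m handwheel 'ROWS' [FORCE]. ROWS is a JSON object of lists of equal length, an entry for each row: "dp": the shift along the tool's x, y, z in cm, a list of three; "angular": the turn, a rotation vector about the tool's x, y, z in rad, a list of three; "grip": the closure in counts, from 0 (fully open) to 255 (shut). In form: {"dp": [[dx, dy, dz], ...], "angular": [[wx, wy, wz], ...], "grip": [grip, ...]}. A call has exactly 5 rows; each row shifts and turns the pose as measured when the row begins, along the tool's axes as they then stand; what a row does not reach is not made up. A row lasts 1/10 s, in which the tool goes at most 50 mm and 8.59 degrees, less where a joint would pass 70% of its speed; a pose out of reach is approached as far as the arm can. A call with a gripper value outside its range is refused whole. The fingers move at their own pace and stop on an object; FORCE is the grip in N (left out, the last holds). Time passes only in rows, so rows that do not move let the fingers close, or fill a call up. It gives the time, the measured TCP pose, the force and the opening at its end, in the units of the state.
- read_state(): the state, without advancing time (a new reading comes with each control period).
- get_image(name): name is "side" or "top" or "wrist"; returns the picture (420x560x3 uint8, red, green, blue); there is no depth.
- camera_params(name): a dict with "intrinsics" (3x3 intrinsics, pixels), "world_to_cam" (4x4, takes a point from world to camera coordinates). Camera axes: x right, y down, z forward; pixel columns grow to the right and rows downward; lengths in m; the calibration is good to about 2 mm. A picture is of the moment at which its call begins: read the wrist's pose just before it. camera_params takes no time and is no camera call; for the wrist camera it gives the pose at the moment of the call.
- finish_job(): hands the job in, once; it reports no verdict.
The state is a dict: "time": time; "qpos": joint angles; "joint_vel": joint speeds; "joint_efforts": joint torques, N m; "tool_pos": TCP position; "tcp_rot": TCP orientation; "contact_force": force on the tool from outside, world axes, zero at the start; "ft_torque": the same for the moment, N m; "opening": finger opening in m.
Only numpy, scipy, OpenCV 4.12 (cv2) and the standard library are available. Lean on these libraries where they do the work, as an engineer would, in place of code of your own. Each camera call takes 0.05 s, during which the arm holds its last target. There are 200 camera calls.

TASK

Get the plaster-trimming station ready for the next dental model: using the scraper block, never the fingers, push all three stone chips off the metal plate into the blue catch tray. Then stand the scraper back upright on its pale blue pad, and only after that swing the brace with the orange grip out over the plate until it has snapped fully home at its end stop, and let go. Leave the other things on the bench and pad where they are.

Things in the scene. Friction and masses are not known exactly. Their poses are not given: they have to be found in the camera images.
- station: Fixed trimming station. Origin under its plate's centre, at bench level; at yaw 0 its x points away from the robot, y to the robot's left. The -y edge of the plate is open and drops into the blue catch tray. Behind the plate (x 90 to 165 mm) a white ledge, 6 mm high, carries the hinge pillar, a rest post for the brace and a jar.
- plate_center (a point): Centre of the bare aluminium plate's flat top, 40 mm above the bench; axes as the station's. Plate 180 x 180 mm, with white rims 10 mm wide and 12 mm high on its +x, -x and +y edges: clear floor x -80 to +80, y -90 (open edge) to +80 mm.
- tray_floor (a point): Centre of the floor of the blue open catch tray beside the plate. Tray inside: x from -85 to +85 mm, y from -185 to -90 mm in the station frame, floor 3 mm and its three walls 50 mm above the bench.
- scraper: Loose scraper block, 180 g: green block 130 (x) x 28 (y) x 30 mm high, straight sides, with a black grip bar on top 70 (x) x 20 (y) mm, from 30 to 68 mm above its underside. Origin at the centre of its underside. Same both ways round. It starts standing on the pad.
- pad: Fixed pale blue-green pad 220 (x) x 170 (y) x 3 mm on the bench, home of the scraper. Origin at the centre of its underside (bench level), so its top is 3 mm above. A dental mirror lies across it near its +x end, about 90 mm from the centre.
- brace_hinge (a point): Vertical hinge axis of the brace, on top of the pillar at the station's point (125, 60) mm, 50 mm above the bench; axes as the station's.
- brace_grip (a point): Point on the axis of the upright orange round grip on the brace, 22 mm diameter, 100 mm above the bench, 125 mm out from the hinge axis; the grip rises from the bar's top (72 mm above the bench) to 122 mm. The brace is an aluminium bar 22 mm wide and 150 mm long, underside 62 mm above the bench.
- brace (a joint): Swing of the brace, rad. 0: folded, bar along the station's -y behind the plate. Grows clockwise seen from above to the end stop at 1.57, bar along the station's -x above the plate. From 1.1 to 1.37 a sprung ball climbs a rib (a few newtons at the grip), then snaps down and draws it to the stop (over 1.5). Elsewhere it stays put; let go on the rib's near side it slips back.
- chip0: Loose chip of yellow dental stone, 24 x 20 x 14 mm high, 14 g, origin at the centre of its underside; starts on the plate, in any yaw.
- chip1: Loose chip of yellow dental stone, 24 x 20 x 14 mm high, 14 g, origin at the centre of its underside; starts on the plate, in any yaw.
- chip2: Loose chip of yellow dental stone, 24 x 20 x 14 mm high, 14 g, origin at the centre of its underside; starts on the plate, in any yaw.
- jar: Bystander: white jar with blue lid, 40 mm diameter, 60 mm high, on the station's back ledge. Leave alone.
- mirror: Bystander: blue-handled dental mirror 150 mm long lying across the pad, 10 mm thick. Leave alone.
- cup: Bystander: green cup, 70 mm diameter, 80 mm high. Leave alone.
- cast: Bystander: yellow stone dental model with white teeth, 60 x 65 x 33 mm. Leave alone.
- bottle: Bystander: white bottle, 60 mm diameter, 150 mm high. Leave alone.
Not all that is in view belongs to the job. Of the things that look like the scraper, the middle-sized one is meant.

How it is judged:
On the way, in this order (a step that is already met when the one before it is completed fails the run):
1. all three chips lie in the catch tray while the brace is still folded (below 0.45 rad) (y of chip0 in the frame of station between -0.19 and -0.09 m and x of chip0 in the frame of station between -0.09 and 0.09 m and z of each of chip0, chip1, chip2 in the frame of station below 0.035 m and y of chip1 in the frame of station between -0.19 and -0.09 m and x of chip1 in the frame of station between -0.09 and 0.09 m and y of chip2 in the frame of station between -0.19 and -0.09 m and x of chip2 in the frame of station between -0.09 and 0.09 m and value of joint brace below 0.45 rad), for 0.2 s.
2. the scraper stands released on its pad, the brace still folded (below 0.45 rad) (all of step 1 and x of scraper in the frame of pad between -0.09 and 0.09 m and y of scraper in the frame of pad between -0.075 and 0.075 m and z of scraper in the frame of pad below 0.008 m and angle between scraper's own z axis and vertical below 0.1 rad and linear speed of scraper below 0.02 m/s and contact force between the fingers and scraper below 0.2 N), for 0.2 s.
3. the brace is seated at its end stop (beyond 1.48 rad) (value of joint brace above 1.48 rad), for 0.2 s.
At the end, for the whole second after the job is handed in: All three chips are in the catch tray (origins inside its outline and below 35 mm above the bench); the scraper stands upright (within 0.1 rad), released and at rest on the pad, its origin within 90 mm (pad x) and 75 mm (pad y) of the pad's centre; the brace is past 1.48 rad and at rest (y of chip0 in the frame of station between -0.19 and -0.09 m and x of chip0 in the frame of station between -0.09 and 0.09 m and z of each of chip0, chip1, chip2 in the frame of station below 0.035 m and y of chip1 in the frame of station between -0.19 and -0.09 m and x of chip1 in the frame of station between -0.09 and 0.09 m and y of chip2 in the frame of station between -0.19 and -0.09 m and x of chip2 in the frame of station between -0.09 and 0.09 m and x of scraper in the frame of pad between -0.09 and 0.09 m and y of scraper in the frame of pad between -0.075 and 0.075 m and z of scraper in the frame of pad below 0.008 m and angle between scraper's own z axis and vertical below 0.1 rad and linear speed of scraper below 0.02 m/s and contact force between the fingers and scraper below 0.2 N and value of joint brace above 1.48 rad and velocity of joint brace between -0.05 and 0.05 rad/s); the robot touches nothing.
It fails at once if a bystander (jar, mirror, cup, dental model, bottle) is moved more than 30 mm (distance of any of jar, mirror, cup, cast, bottle from where it was at the start of the episode above 0.03 m).
It fails at once if the gripper's fingers push a chip (more than 1 N) (contact force between the fingers and chip0 above 1 N or contact force between the fingers and chip1 above 1 N or contact force between the fingers and chip2 above 1 N).
It also fails if it takes over 69 s, if anything falls off the work surface, if the arm or the gripper's body presses on something with over 40 N, if the wrist force passes 120 N, or if a joint passes its speed limit or range.

## Working session

There is one attempt and no reset: what is moved stays moved. The work goes in short steps, Python scripts to look and compute and a shell command to move; the robot and the scene stay as the last step left them, time stands still between calls to the robot, and variables do not carry over. Pictures are saved under pics/ and viewed, about 8 in all and at most 12, crops included, and the job is handed in when it is done.

```bash
mkdir -p pics; ls
cat > h.py <<'E'
from station import *
import numpy as np, cv2
from scipy.spatial.transform import Rotation as R
def snap(n,f):
    P=camera_params(n); im=get_image(n); cv2.imwrite(f'pics/{f}.png',im[:,:,::-1]); np.savez(f'pics/{f}.npz',K=P['intrinsics'],T=P['world_to_cam']); return im
def ray(f,u,v,z):
    d=np.load(f'pics/{f}.npz');K,T=d['K'],d['T'];Rt=T[:3,:3];c=-Rt.T@T[:3,3]
    w=Rt.T@np.linalg.solve(K,[u,v,1.]);return c+w*(z-c[2])/w[2]
def proj(f,p):
    d=np.load(f'pics/{f}.npz');q=d['T'][:3,:3]@np.array(p)+d['T'][:3,3];q=d['K']@q;return q[:2]/q[2]
E
python3 - <<'E'
from h import *
s=read_state();print({k:np.round(v,3) for k,v in s.items()});print(R.from_rotvec(s['tcp_rot']).as_matrix().round(3))
a=snap('top','t0');b=snap('side','s0')
for f in('t0','s0'):
    d=np.load(f'pics/{f}.npz');T=d['T'];print(d['K'].round(1),(-T[:3,:3].T@T[:3,3]).round(3))
cv2.imwrite('pics/t0b.png',cv2.resize(a,(800,600))[:,:,::-1])
E
```

```text
pics
{'time': np.float64(0.0), 'qpos': array([-1.184,  0.265,  1.605, -0.   ,  1.274, -0.037]), 'joint_vel': array([-0.001, -0.   ,  0.   , -0.001,  0.   , -0.001]), 'joint_efforts': array([ 1.0000e-03, -5.1510e+01, -3.6732e+01, -0.0000e+00,  1.3000e-02,
        0.0000e+00]), 'tool_pos': array([ 0.277, -0.615,  0.23 ]), 'tcp_rot': array([-1.379,  0.893, -0.89 ]), 'contact_force': array([0.057, 0.124, 0.544]), 'ft_torque': array([-0.001, -0.017,  0.014]), 'opening': np.float64(0.085)}
[[ 0.411 -0.001  0.912]
 [-0.912  0.002  0.411]
 [-0.002 -1.     0.   ]]
[[495.1   0.  282.2]
 [  0.  495.1 219.2]
 [  0.    0.    1. ]] [ 0.393 -0.027  1.494]
[[400.7   0.  280.4]
 [  0.  400.7 213.1]
 [  0.    0.    1. ]] [0.488 0.902 0.789]
```

View pics/t0b.png

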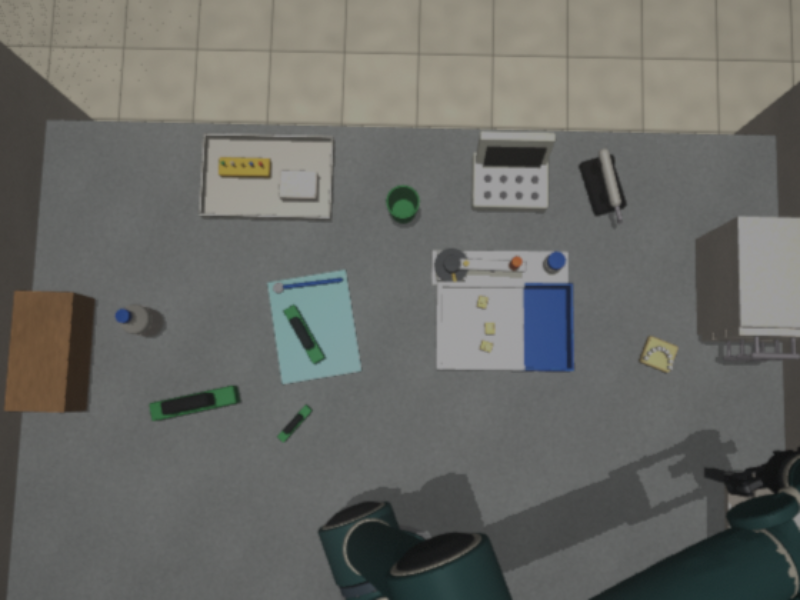

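View pics/s0.png

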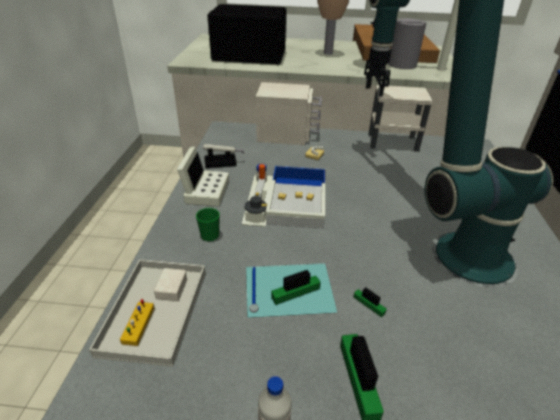

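The things that look like the scraper in the 800x600 top view are a large one at (194,403), a middle one on the pad at (304,334) and a small one at (295,423). The middle-sized one on the pad fits the description. I'll measure it and confirm in a crop.

Run:
```python
from h import *
im=cv2.imread('pics/t0.png');hsv=cv2.cvtColor(im,cv2.COLOR_BGR2HSV)
def comps(name,lo,hi,z,amin):
    m=cv2.inRange(hsv,lo,hi)
    cs,_=cv2.findContours(m,cv2.RETR_EXTERNAL,cv2.CHAIN_APPROX_NONE)
    for c in cs:
        if cv2.contourArea(c)<amin: continue
        w=np.array([ray('t0',*p[0],z)[:2] for p in c],np.float32)
        (cx,cy),(a,b),t=cv2.minAreaRect(w);print(name,cv2.minAreaRect(c)[0],'world',round(cx,3),round(cy,3),'size',round(a,3),round(b,3),round(t,1))
comps('green',(50,120,40),(75,255,255),.033,20)
comps('pad',(78,40,110),(98,160,255),.003,500)
comps('blue',(105,130,60),(125,255,255),.05,30)
comps('orange',(3,130,100),(15,255,255),.122,5)
comps('yellow',(18,50,120),(35,255,255),.054,5)
comps('white',(0,0,150),(180,35,255),.052,300)
c=im[150:300,170:420];cv2.imwrite('pics/crop.png',cv2.resize(c,None,fx=3.2,fy=3.2,interpolation=cv2.INTER_CUBIC))
```

```text
green (112.0, 287.0) world 0.338 0.491 size 0.03 0.035 3.7
pad (219.1260986328125, 228.30377197265625) world 0.522 0.187 size 0.218 0.168 10.9
blue (85.5, 221.0) world 0.529 0.576 size 0.024 0.027 1.4
blue (383.5, 229.0) world 0.528 -0.3 size 0.176 0.096 0.4
blue (218.48463439941406, 197.876953125) world 0.607 0.186 size 0.006 0.116 8.6
blue (389.0, 182.0) world 0.666 -0.316 size 0.03 0.029 0.2
orange (361.0, 182.99998474121094) world 0.648 -0.223 size 0.016 0.016 46.4
yellow (460.1896667480469, 251.27587890625) world 0.467 -0.52 size 0.058 0.033 69.3
yellow (340.0, 242.0) world 0.485 -0.173 size 0.022 0.018 72.9
yellow (462.4500732421875, 244.6500244140625) world 0.486 -0.527 size 0.061 0.042 71.3
yellow (342.0, 229.5) world 0.522 -0.179 size 0.02 0.018 1.4
yellow (337.29998779296875, 211.10000610351562) world 0.576 -0.164 size 0.018 0.022 72.8
yellow (325.5, 183.5) world 0.657 -0.129 size 0.009 0.009 1.0
yellow (170.5, 116.0) world 0.851 0.34 size 0.037 0.111 1.2
white (351.0, 216.5) world 0.562 -0.206 size 0.239 0.265 1.2
white (538.0, 189.5) world 0.654 -0.752 size 0.123 0.223 89
[... 156 characters left out ...]
 0.158 89.9
white (475.5, 65.5) world 1.027 -0.574 size 0.147 0.148 89.4
white (423.0, 65.0) world 1.026 -0.417 size 0.146 0.145 0.0
white (370.515380859375, 63.83757019042969) world 1.028 -0.258 size 0.15 0.151 89.5
white (317.8988342285156, 62.938201904296875) world 1.027 -0.1 size 0.148 0.15 89.2
white (265.5082702636719, 61.63655090332031) world 1.028 0.059 size 0.151 0.151 89.8
white (213.89266967773438, 60.93414306640625) world 1.028 0.216 size 0.15 0.149 0.1
white (161.99998474121094, 59.49999237060547) world 1.029 0.375 size 0.149 0.151 1.1
white (121.89340209960938, 61.348114013671875) world 1.021 0.497 size 0.092 0.169 59.5
white (269.5, 17.5) world 1.169 0.051 size 0.113 0.125 1.0
```

View pics/crop.png

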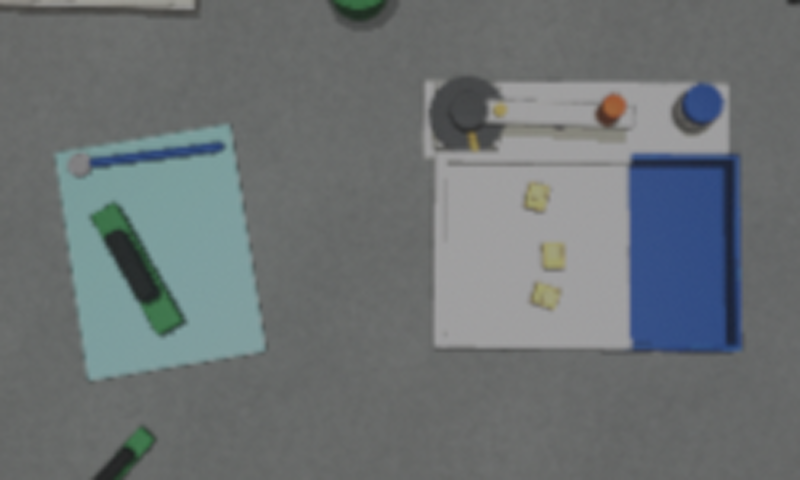

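The crop confirms it: the middle-sized scraper lies on the pad with its centre near crop (138,268), clear of the mirror. The chips are at crop (537,197), (553,256) and (545,295).

```bash
cat >> h.py <<'E'
def crop2(u,v): return 170+(u+.5)/3.2-.5,150+(v+.5)/3.2-.5
def yaw(s): m=R.from_rotvec(s['tcp_rot']).as_matrix(); return np.degrees(np.arctan2(m[1,0],m[0,0])),m
def goto(x,y,z,yw,s=None):
    s=s or read_state(); y0,m=yaw(s); d=np.array([x,y,z])-s['tool_pos']
    tilt=np.degrees(np.arccos(-m[2,1])); wr=m.T@np.cross(m[:,1],[0,0,-1])
    a=(yw-y0+180)%360-180; t=np.radians(y0); c=np.array([d@m[:,0],d@m[:,1],d@m[:,2]])*100
    # dp cm in tool axes (constant-yaw), turn wy rad
    print('t',round(s['time'],2),'pos',s['tool_pos'].round(4),'yaw',round(y0,1),'tilt',round(tilt,2),'F',s['contact_force'].round(1),'open',round(s['opening'],4),'| dp cm',c.round(2),'wy',round(-np.radians(a),3),'level',wr.round(3),'q6',s['qpos'][5].round(2))
E
python3 - <<'E'
from h import *
w=lambda u,v,z:ray('t0',*crop2(u,v),z)[:2].round(4)
print('scr',[w(*p,.033) for p in((90,217),(118,204),(186,322),(163,335))],np.mean([w(*p,.033) for p in((90,217),(118,204),(186,322),(163,335))],0))
print('grip',w(108,236,.071),w(152,300,.071), w(130,268,.071))
print('plate BL',w(433,349,.04),'blue BL',w(632,350,.05),'BR',w(740,350,.05),'TL',w(632,155,.05),'TR',w(740,155,.05))
print('pad',w(55,155,.003),w(230,125,.003),w(265,350,.003),w(90,380,.003))
goto(.513,.2,.2,-59)
E
```

```text
scr [array([0.5493, 0.2479]), array([0.5621, 0.2224]), array([0.454 , 0.1549]), array([0.4415, 0.1756])] [0.501725 0.2002  ]
grip [0.5284 0.2237] [0.4715 0.1815] [0.4998 0.2026]
plate BL [ 0.4348 -0.0732] blue BL [ 0.4382 -0.2532] BR [ 0.4407 -0.3508] TL [ 0.617  -0.2519] TR [ 0.6193 -0.3508]
pad [0.6111 0.2896] [0.644  0.1236] [0.4309 0.0833] [0.3986 0.2468]
t 0.1 pos [ 0.2773 -0.6147  0.2301] yaw -65.7 tilt 0.12 F [0.4 0.1 1. ] open 0.0852 | dp cm [-64.56   3.14  54.98] wy -0.117 level [-0.    -0.    -0.002] q6 -0.04
```

```bash
python3 -m handwheel '{"dp":[[-3.6,0.0,3.05],[-3.6,0.0,3.05],[-3.6,0.0,3.05],[-3.6,0.0,3.05],[-3.6,0.0,3.05]],"angular":[[0,0,0],[0,0,0],[0,0,0],[0,0,0],[0,0,0]],"grip":[0,0,0,0,0]}' 40
python3 -m handwheel '{"dp":[[-3.6,0.0,3.05],[-3.6,0.0,3.05],[-3.6,0.0,3.05],[-3.6,0.0,3.05],[-3.6,0.0,3.05]],"angular":[[0,0,0],[0,0,0],[0,0,0],[0,0,0],[0,0,0]],"grip":[0,0,0,0,0]}'
python3 -m handwheel '{"dp":[[-3.6,0.0,3.05],[-3.6,0.0,3.05],[-3.6,0.0,3.05],[-3.6,0.0,3.05],[-3.6,0.0,3.05]],"angular":[[0,0,0],[0,0,0],[0,0,0],[0,0,0],[0,0,0]],"grip":[0,0,0,0,0]}'
python3 -c "
from h import *
goto(.501,.201,.17,-57)"
```

```text
time: 0.6
tool_pos: [0.3413, -0.3851, 0.2253]
tcp_rot: [-1.375, 0.903, -0.893]
contact_force: [1.7, -0.6, 0.8]
opening: 0.0856
time: 1.1
tool_pos: [0.4077, -0.1488, 0.2244]
tcp_rot: [-1.372, 0.907, -0.894]
contact_force: [0.8, 0.8, 0.4]
opening: 0.0853
time: 1.6
tool_pos: [0.4746, 0.0873, 0.225]
tcp_rot: [-1.372, 0.906, -0.895]
contact_force: [1.4, -1.1, 1.1]
opening: 0.0853
t 1.6 pos [0.4746 0.0873 0.225 ] yaw -66.4 tilt 0.46 F [ 1.4 -1.1  1.1] open 0.0853 | dp cm [-9.32  5.57  6.98] wy -0.164 level [ 0.001 -0.    -0.008] q6 1.28
```

```bash
python3 -m handwheel '{"dp":[[-3.1,1.0,2.3],[-3.1,1.5,2.3],[-3.1,1.5,2.3],[0,1.0,0],[0,0,0]],"angular":[[0,0,0],[0,0,0],[0,0,0],[0,-0.1,-0.008],[0,-0.064,0]],"grip":[0,0,0,0,0]}'
python3 - <<'E'
from h import *
goto(.501,.201,.041,-57)
im=snap('wrist','w1')
E
```

```text
time: 2.1
tool_pos: [0.5008, 0.2124, 0.173]
tcp_rot: [-1.431, 0.765, -0.765]
contact_force: [0.4, -0.7, 0.1]
opening: 0.0853
t 2.1 pos [0.5008 0.2124 0.173 ] yaw -56.2 tilt 0.04 F [ 0.4 -0.7  0.1] open 0.0853 | dp cm [ 0.96 13.2  -0.62] wy 0.014 level [-0.001  0.    -0.   ] q6 1.34
```

View pics/w1.png

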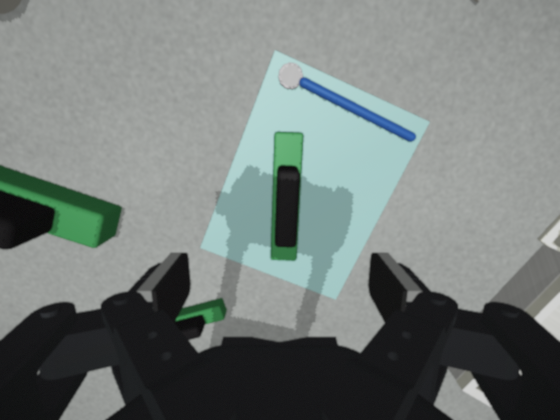

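The wrist view shows the scraper upright and nearly aligned with the jaws. Its green corners are at about (275,132), (303,132), (297,260) and (271,260), and the mirror is clear.

Run:
```python
from h import *
c=[ray('w1',*p,.033)[:2] for p in((275,132),(303,132),(297,260),(271,260))]
print(np.round(c,4),np.mean(c,0)); d=(c[0]+c[1]-c[2]-c[3])/2;print(np.hypot(*d),np.degrees(np.arctan2(d[1],d[0])))
g=[ray('w1',*p,.071)[:2] for p in((278,170),(299,170),(297,246),(276,246))];print(np.round(g,4),np.mean(g,0))
x,y=np.mean(c,0);goto(x,y,.041,np.degrees(np.arctan2(d[1],d[0]))-90)
```

```text
[[0.5492 0.2496]
 [0.5635 0.2282]
 [0.4553 0.1602]
 [0.4404 0.1825]] [0.5021272  0.20510428]
0.1277792442296858 31.901738104703703
[[0.526  0.2306]
 [0.5356 0.2162]
 [0.4796 0.1796]
 [0.4693 0.1949]] [0.50263383 0.20533056]
t 2.15 pos [0.5011 0.2125 0.1735] yaw -56.1 tilt 0.1 F [1.  0.2 0.7] open 0.0853 | dp cm [ 0.68 13.25 -0.35] wy 0.034 level [-0.002 -0.    -0.001] q6 1.33
```

```bash
python3 -m handwheel '{"dp":[[0.7,0,-0.35],[0,3.5,0],[0,3.5,0],[0,3.5,0],[0,2.3,0]],"angular":[[0,0.034,0],[0,0,0],[0,0,0],[0,0,0],[0,0,0]],"grip":[0,0,0,0,0]}'
python3 -c "
from h import *
goto(.5024,.205,.041,-58.1)"
```

```text
time: 2.65
tool_pos: [0.5085, 0.2033, 0.0483]
tcp_rot: [-1.406, 0.793, -0.81]
contact_force: [-0.2, 0.4, -0.3]
opening: 0.0857
t 2.65 pos [0.5085 0.2033 0.0483] yaw -59.1 tilt 0.88 F [-0.2  0.4 -0.3] open 0.0857 | dp cm [-0.46  0.72 -0.44] wy -0.017 level [-0.015  0.     0.003] q6 1.37
```

```bash
python3 -m handwheel '{"dp":[[-0.4,0.7,-0.4],[0,0,0],[0,0,0],[0,0,0],[0,0,0]],"angular":[[-0.015,-0.017,0.003],[0,0,0],[0,0,0],[0,0,0],[0,0,0]],"grip":[0,0,120,255,255]}' 60
python3 -m handwheel '{"dp":[[0,0,0],[0,0,0],[0,0,0],[0,0,0],[0,0,0]],"angular":[[0,0,0],[0,0,0],[0,0,0],[0,0,0],[0,0,0]],"grip":[255,255,255,255,255]}' 60
python3 -c "
from h import *
goto(.5024,.205,.041,-58.1)"
```

```text
time: 3.15
tool_pos: [0.5027, 0.2021, 0.0416]
tcp_rot: [-1.423, 0.797, -0.795]
contact_force: [0.1, 0.4, -0.3]
opening: 0.044
time: 3.65
tool_pos: [0.5041, 0.2027, 0.0439]
tcp_rot: [-1.42, 0.794, -0.797]
contact_force: [-0.1, 0.9, -1.7]
opening: 0.0195
t 3.65 pos [0.5041 0.2027 0.0439] yaw -58.5 tilt 0.09 F [-0.1  0.9 -1.7] open 0.0195 | dp cm [-0.28  0.29 -0.02] wy -0.007 level [-0.001 -0.     0.001] q6 1.36
```

```bash
python3 -m handwheel '{"dp":[[0,-2,0],[0,-4,0],[0,-4,0],[0,-3,0],[0,0,0]],"angular":[[0,0,0],[0,0.14,0],[0,0.14,0],[0,0.14,0],[0,0.13,0]],"grip":[255,255,255,255,255]}'
python3 -c "
from h import *
goto(.53,-.118,.17,-89.5)"
```

```text
time: 4.15
tool_pos: [0.5008, 0.2018, 0.1746]
tcp_rot: [-1.208, 1.228, -1.223]
contact_force: [0.4, -0.0, -1.1]
opening: 0.0191
t 4.15 pos [0.5008 0.2018 0.1746] yaw -91.2 tilt 0.47 F [ 0.4 -0.  -1.1] open 0.0191 | dp cm [31.91  0.55  3.57] wy -0.029 level [ 0.007 -0.     0.004] q6 1.93
```

```bash
python3 -m handwheel '{"dp":[[4,0,0.4],[4,0,0.4],[4,0,0.4],[4,0,0.4],[4,0,0.4]],"angular":[[0,-0.03,0],[0,0,0],[0,0,0],[0,0,0],[0,0,0]],"grip":[255,255,255,255,255]}'
python3 -m handwheel '{"dp":[[4,0,0.4],[4,0,0.4],[3,0,0.4],[1,0,0],[0,0,0]],"angular":[[0,0,0],[0,0,0],[0,0,0],[0,0,0],[0,0,0]],"grip":[255,255,255,255,255]}'
python3 - <<'E'
from h import *
goto(.53,-.118,.17,-89.5)
im=snap('top','t1')
cv2.imwrite('pics/t1b.png',cv2.resize(im[150:300,250:450],(800,600),interpolation=cv2.INTER_CUBIC)[:,:,::-1])
snap('side','s1')
cv2.imwrite('pics/s1b.png',cv2.resize(cv2.imread('pics/s1.png')[130:270,210:370],(800,700))[:600])
E
```

```text
time: 4.65
tool_pos: [0.5226, 0.0015, 0.1769]
tcp_rot: [-1.219, 1.199, -1.196]
contact_force: [0.3, 0.1, -2.0]
opening: 0.0187
time: 5.15
tool_pos: [0.5353, -0.1277, 0.1756]
tcp_rot: [-1.218, 1.204, -1.2]
contact_force: [-0.4, 0.5, -2.2]
opening: 0.0191
t 5.15 pos [ 0.5353 -0.1277  0.1756] yaw -89.4 tilt 0.26 F [-0.4  0.5 -2.2] open 0.0191 | dp cm [-0.97  0.56 -0.51] wy 0.002 level [ 0.004 -0.     0.001] q6 1.28
```

```bash
python3 -m handwheel '{"dp":[[-1,0.5,-0.5],[0,3,0],[0,3,0],[0,1.5,0],[0,0,0]],"angular":[[0.004,0,0.001],[0,0,0],[0,0,0],[0,0,0],[0,0,0]],"grip":[255,255,255,255,255]}'
python3 - <<'E'
from h import *
goto(.53,-.118,.0835,-89.5)
im=snap('side','s2')
cv2.imwrite('pics/s2b.png',cv2.resize(im[150:240,230:350],(800,600),interpolation=cv2.INTER_CUBIC)[:,:,::-1])
E
```

```text
time: 5.75
tool_pos: [0.5284, -0.1055, 0.0933]
tcp_rot: [-1.215, 1.195, -1.192]
contact_force: [0.7, 0.1, -1.5]
opening: 0.0189
t 5.75 pos [ 0.5284 -0.1055  0.0933] yaw -88.8 tilt 0.23 F [ 0.7  0.1 -1.5] open 0.0189 | dp cm [1.25 0.98 0.13] wy 0.012 level [-0.001  0.    -0.004] q6 1.3
```

View pics/s2b.png

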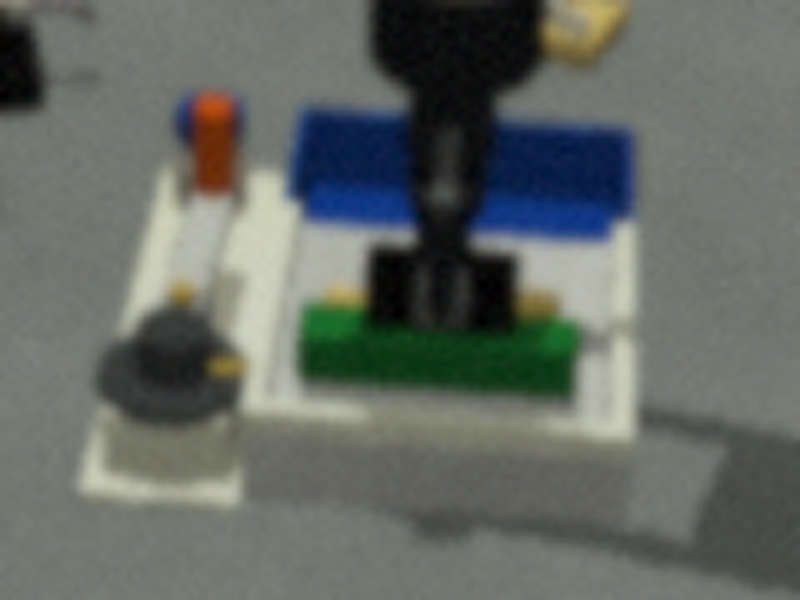

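```bash
python3 -m handwheel '{"dp":[[0.3,0.4,0.1],[0,0.3,0],[0,0.1,0],[0,0,0],[0,0,0]],"angular":[[0,0.012,-0.004],[0,0,0],[0,0,0],[0,0,0],[0,0,0]],"grip":[255,255,255,255,255]}'
python3 -c "
from h import *
goto(.53,-.118,.0825,-89.5)"
```

```text
time: 6.3
tool_pos: [0.5329, -0.1072, 0.0899]
tcp_rot: [-1.209, 1.194, -1.207]
contact_force: [-0.6, -0.3, -1.5]
opening: 0.0194
t 6.3 pos [ 0.5329 -0.1072  0.0899] yaw -89.4 tilt 0.53 F [-0.6 -0.3 -1.5] open 0.0194 | dp cm [ 1.07  0.74 -0.31] wy 0.001 level [-0.009 -0.     0.002] q6 1.32
```

```bash
python3 -m handwheel '{"dp":[[0,0.7,-0.3],[0,0,0],[0,0,0],[0,0,0],[0,0,0]],"angular":[[-0.009,0,0.002],[0,0,0],[0,0,0],[0,0,0],[0,0,0]],"grip":[255,255,255,255,255]}'
python3 -c "
from h import *
for i in range(4):goto(.53,-.118,.0825,-89.5)"
```

```text
time: 6.8
tool_pos: [0.5301, -0.1079, 0.0828]
tcp_rot: [-1.213, 1.202, -1.203]
contact_force: [0.4, -1.3, -1.5]
opening: 0.0193
t 6.8 pos [ 0.5301 -0.1079  0.0828] yaw -89.5 tilt 0.02 F [ 0.4 -1.3 -1.5] open 0.0193 | dp cm [ 1.01  0.03 -0.02] wy 0.0 level [-0. -0.  0.] q6 1.31
t 6.8 pos [ 0.5301 -0.1079  0.0828] yaw -89.5 tilt 0.02 F [ 0.4 -1.3 -1.5] open 0.0193 | dp cm [ 1.01  0.03 -0.02] wy 0.0 level [-0. -0.  0.] q6 1.31
t 6.8 pos [ 0.5301 -0.1079  0.0828] yaw -89.5 tilt 0.02 F [ 0.4 -1.3 -1.5] open 0.0193 | dp cm [ 1.01  0.03 -0.02] wy 0.0 level [-0. -0.  0.] q6 1.31
t 6.8 pos [ 0.5301 -0.1079  0.0828] yaw -89.5 tilt 0.02 F [ 0.4 -1.3 -1.5] open 0.0193 | dp cm [ 1.01  0.03 -0.02] wy 0.0 level [-0. -0.  0.] q6 1.31
```

```bash
python3 -m handwheel '{"dp":[[1.5,0,0],[1.5,0,0],[1.5,0,0],[1.5,0,0],[1.5,0,0]],"angular":[[0,0,0],[0,0,0],[0,0,0],[0,0,0],[0,0,0]],"grip":[255,255,255,255,255]}'
python3 -c "
from h import *
goto(.53,-.278,.0825,-89.5)"
```

```text
time: 7.3
tool_pos: [0.531, -0.1878, 0.083]
tcp_rot: [-1.214, 1.201, -1.202]
contact_force: [0.4, -0.3, -1.4]
opening: 0.0192
t 7.3 pos [ 0.531  -0.1878  0.083 ] yaw -89.4 tilt 0.04 F [ 0.4 -0.3 -1.4] open 0.0192 | dp cm [ 9.01  0.05 -0.19] wy 0.002 level [-0.001 -0.     0.   ] q6 1.18
```

```bash
python3 -m handwheel '{"dp":[[1.2,0,-0.1],[1.2,0,0],[1.2,0,0],[1.2,0,0],[1.2,0,0]],"angular":[[0,0,0],[0,0,0],[0,0,0],[0,0,0],[0,0,0]],"grip":[255,255,255,255,255]}'
python3 -m handwheel '{"dp":[[1,0,0],[1,0,0],[1,0,0],[0,0,0],[0,0,0]],"angular":[[0,0,0],[0,0,0],[0,0,0],[0,0,0],[0,0,0]],"grip":[255,255,255,255,255]}'
python3 - <<'E'
from h import *
goto(.53,-.278,.0825,-89.5)
a=snap('side','s3');b=snap('top','t3')
cv2.imwrite('pics/c3.png',np.hstack([cv2.resize(a[140:240,230:350],(400,333),interpolation=cv2.INTER_CUBIC),cv2.resize(b[160:276,290:429],(400,333),interpolation=cv2.INTER_CUBIC)])[:,:,::-1])
E
```

```text
time: 7.8
tool_pos: [0.5301, -0.255, 0.0829]
tcp_rot: [-1.213, 1.202, -1.204]
contact_force: [0.2, 0.4, -2.4]
opening: 0.0189
time: 8.3
tool_pos: [0.5305, -0.2894, 0.0828]
tcp_rot: [-1.212, 1.203, -1.205]
contact_force: [0.3, -0.1, -1.5]
opening: 0.0188
t 8.3 pos [ 0.5305 -0.2894  0.0828] yaw -89.6 tilt 0.06 F [ 0.3 -0.1 -1.5] open 0.0188 | dp cm [-1.14  0.03 -0.04] wy -0.002 level [-0.001  0.     0.001] q6 1.02
```

View pics/c3.png

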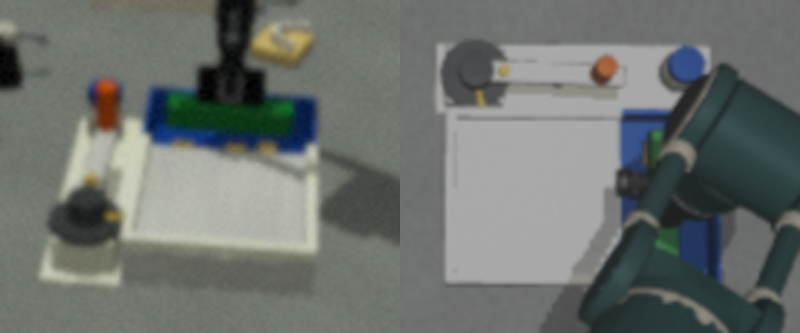

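```bash
python3 -m handwheel '{"dp":[[0,-3,0],[0,-4,0],[0,-3,0],[-4,0,0],[-4,0,0]],"angular":[[0,0,0],[0,0,0],[0,0,0],[0,0,0],[0,0,0]],"grip":[255,255,255,255,255]}'
python3 -m handwheel '{"dp":[[-4,0,0],[-4,0,0],[-4,0,0],[-4,0,0],[-4,0,0]],"angular":[[0,0,0],[0,0,0],[0,0,0],[0,0,0],[0,0,0]],"grip":[255,255,255,255,255]}'
python3 - <<'E'
from h import *
b=snap('top','t4');hsv=cv2.cvtColor(cv2.imread('pics/t4.png'),cv2.COLOR_BGR2HSV)
m=cv2.inRange(hsv,(18,50,100),(38,255,255));cs,_=cv2.findContours(m,0,2)
for c in cs:
    if cv2.contourArea(c)>5:
        p=cv2.minAreaRect(c)[0]; print(np.round(p),ray('t4',*p,.017).round(3),cv2.contourArea(c))
goto(.5,.187,.185,-90)
E
```

```text
time: 8.9
tool_pos: [0.5292, -0.208, 0.1854]
tcp_rot: [-1.212, 1.207, -1.205]
contact_force: [0.4, 0.0, -1.8]
opening: 0.0191
time: 9.4
tool_pos: [0.5272, 0.0013, 0.1879]
tcp_rot: [-1.208, 1.203, -1.207]
contact_force: [0.2, -0.3, -0.7]
opening: 0.0188
[379. 242.] [ 0.489 -0.293  0.017] 30.0
[461. 248.] [ 0.48  -0.536  0.017] 276.5
[378. 232.] [ 0.522 -0.289  0.017] 31.5
[378. 213.] [ 0.578 -0.288  0.017] 30.0
[317. 194.] [ 0.631 -0.107  0.017] 8.0
[326. 184.] [ 0.664 -0.131  0.017] 6.5
[171. 116.] [0.862 0.347 0.017] 426.5
t 9.45 pos [0.5268 0.0072 0.1878] yaw -89.6 tilt 0.4 F [ 0.3  5.2 -1.9] open 0.0187 | dp cm [-17.99   0.39  -2.55] wy 0.007 level [-0.003 -0.    -0.006] q6 1.52
```

All three chips lie in the tray, at about (0.489,-0.293), (0.522,-0.289) and (0.578,-0.288). Next I'll put the scraper back on the pad.

```bash
python3 -m handwheel '{"dp":[[-4,0,-0.5],[-4,0,-0.6],[-4,0,-0.6],[-4,0,-0.5],[-1,0,0]],"angular":[[0,0,-0.006],[0,0,0],[0,0,0],[0,0,0],[0,0,0]],"grip":[255,255,255,255,255]}'
python3 -m handwheel '{"dp":[[0,2,0],[0,4,0],[0,4,0],[0,1.5,0],[0,0,0]],"angular":[[0,0,0],[0,0,0],[0,0,0],[0,0,0],[0,0,0]],"grip":[255,255,255,255,255]}'
python3 -c "
from h import *
goto(.505,.187,.0445,-90)"
```

```text
time: 9.95
tool_pos: [0.5005, 0.1855, 0.1886]
tcp_rot: [-1.21, 1.197, -1.203]
contact_force: [-0.3, -0.6, -1.4]
opening: 0.0189
time: 10.45
tool_pos: [0.5022, 0.1892, 0.073]
tcp_rot: [-1.209, 1.187, -1.198]
contact_force: [-0.3, -0.5, -2.0]
opening: 0.0189
t 10.45 pos [0.5022 0.1892 0.073 ] yaw -88.8 tilt 0.68 F [-0.3 -0.5 -2. ] open 0.0189 | dp cm [0.23 2.85 0.24] wy 0.021 level [-0.012 -0.    -0.002] q6 1.87
```

```bash
python3 -m handwheel '{"dp":[[0,1.2,0],[0,0.9,0],[0,0.4,0],[0,0.2,0],[0,0,0]],"angular":[[-0.012,0.02,-0.002],[0,0,0],[0,0,0],[0,0,0],[0,0,0]],"grip":[255,255,255,255,255]}'
python3 -c "
from h import *
goto(.505,.187,.0435,-90)"
```

```text
time: 10.95
tool_pos: [0.505, 0.1893, 0.0471]
tcp_rot: [-1.205, 1.208, -1.211]
contact_force: [1.1, 0.2, -1.2]
opening: 0.0194
t 10.95 pos [0.505  0.1893 0.0471] yaw -90.1 tilt 0.2 F [ 1.1  0.2 -1.2] open 0.0194 | dp cm [ 0.23  0.36 -0.  ] wy -0.002 level [-0.003  0.    -0.001] q6 1.88
```

```bash
python3 -m handwheel '{"dp":[[0,0.2,0],[0,0.1,0],[0,0.1,0],[0,0,0],[0,0,0]],"angular":[[-0.003,0,-0.001],[0,0,0],[0,0,0],[0,0,0],[0,0,0]],"grip":[255,255,255,255,255]}'
python3 -c "
from h import *
goto(.505,.187,.0435,-90)"
```

```text
time: 11.45
tool_pos: [0.5067, 0.1898, 0.0448]
tcp_rot: [-1.205, 1.208, -1.211]
contact_force: [-0.1, 0.2, -2.3]
opening: 0.0189
t 11.45 pos [0.5067 0.1898 0.0448] yaw -90.1 tilt 0.22 F [-0.1  0.2 -2.3] open 0.0189 | dp cm [ 0.28  0.13 -0.17] wy -0.001 level [-0.004 -0.    -0.001] q6 1.88
```

```bash
python3 -m handwheel '{"dp":[[0,0.15,0],[0,0.15,0],[0,0.1,0],[0,0,0],[0,0,0]],"angular":[[-0.004,0,-0.001],[0,0,0],[0,0,0],[0,0,0],[0,0,0]],"grip":[255,255,255,255,255]}'
python3 -c "
from h import *
goto(.505,.187,.0435,-90)"
```

```text
time: 11.95
tool_pos: [0.5072, 0.1901, 0.0436]
tcp_rot: [-1.209, 1.21, -1.21]
contact_force: [1.0, 0.1, -1.9]
opening: 0.0191
t 11.95 pos [0.5072 0.1901 0.0436] yaw -90.1 tilt 0.03 F [ 1.   0.1 -1.9] open 0.0191 | dp cm [ 0.31  0.01 -0.22] wy -0.001 level [ 0.  0. -0.] q6 1.88
```

```bash
python3 -m handwheel '{"dp":[[0,0.3,0],[0,0.1,0],[0,0.1,0],[0,0.1,0],[0,0.1,0]],"angular":[[0,0,0],[0,0,0],[0,0,0],[0,0,0],[0,0,0]],"grip":[255,255,255,255,255]}'
python3 -c "
from h import *
goto(.505,.187,.0435,-90)"
```

```text
time: 12.45
tool_pos: [0.5078, 0.1905, 0.0432]
tcp_rot: [-1.21, 1.211, -1.21]
contact_force: [-4.2, -1.6, 10.0]
opening: 0.0188
t 12.45 pos [0.5078 0.1905 0.0432] yaw -90.1 tilt 0.09 F [-4.2 -1.6 10. ] open 0.0188 | dp cm [ 0.35 -0.03 -0.28] wy -0.001 level [ 0.002 -0.     0.   ] q6 1.88
```

Contact at 10 N, so the scraper is standing. I'll release, retreat up and check.

```bash
python3 -m handwheel '{"dp":[[0,0,0],[0,0,0],[0,0,0],[0,0,0],[0,0,0]],"angular":[[0,0,0],[0,0,0],[0,0,0],[0,0,0],[0,0,0]],"grip":[180,100,0,0,0]}' 40
python3 -m handwheel '{"dp":[[0,-1,0],[0,-3,0],[0,-4,0],[0,-4,0],[0,-3,0]],"angular":[[0,0,0],[0,0,0],[0,0,0],[0,0,0],[0,0,0]],"grip":[0,0,0,0,0]}'
python3 - <<'E'
from h import *
goto(.653,-.227,.19,0)
w=snap('wrist','w5')
cv2.imwrite('pics/c5.png',w[:,:,::-1])
E
```

```text
time: 12.95
tool_pos: [0.5084, 0.1908, 0.0426]
tcp_rot: [-1.209, 1.21, -1.21]
contact_force: [-0.2, 0.2, 0.9]
opening: 0.081
time: 13.45
tool_pos: [0.5038, 0.1892, 0.1928]
tcp_rot: [-1.222, 1.218, -1.207]
contact_force: [-0.8, 1.0, -0.4]
opening: 0.0852
t 13.45 pos [0.5038 0.1892 0.1928] yaw -90.1 tilt 0.83 F [-0.8  1.  -0.4] open 0.0852 | dp cm [41.6   0.24 14.98] wy -1.572 level [0.014 0.    0.004] q6 1.88
```

View pics/c5.png

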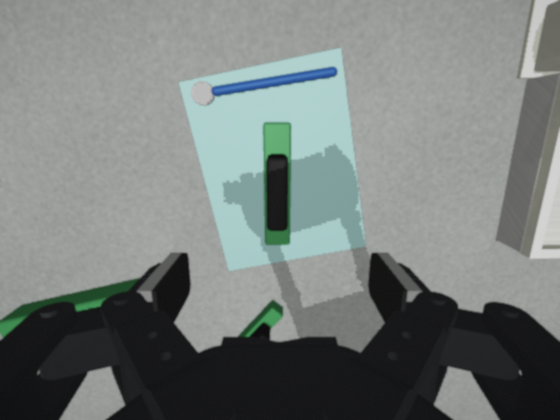

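The scraper stands upright on the pad, with its centre at about (278,183), clear of the mirror. On to the brace.

```bash
python3 -m handwheel '{"dp":[[4.2,0,1.5],[4.2,0,1.5],[4.2,0,1.5],[4.2,0,1.5],[4.2,0,1.5]],"angular":[[0.014,0,0.004],[0,0,0],[0,0,0],[0,0,0],[0,0,0]],"grip":[0,0,0,0,0]}'
python3 -m handwheel '{"dp":[[4.2,0,1.5],[4.2,0,1.5],[4.2,0,1.5],[4.2,0,1.5],[0,0,0]],"angular":[[0,0,0],[0,0,0],[0,0,0],[0,0,0],[0,-0.14,0]],"grip":[0,0,0,0,0]}'
python3 -m handwheel '{"dp":[[0,0,0],[0,0,0],[0,0,0],[0,0,0],[0,0,0]],"angular":[[0,-0.14,0],[0,-0.14,0],[0,-0.14,0],[0,-0.14,0],[0,-0.14,0]],"grip":[0,0,0,0,0]}'
python3 -m handwheel '{"dp":[[0,0,0],[0,0,0],[0,0,0],[0,0,0],[0,0,0]],"angular":[[0,-0.14,0],[0,-0.14,0],[0,-0.14,0],[0,-0.14,0],[0,-0.14,0]],"grip":[0,0,0,0,0]}'
python3 - <<'E'
from h import *
goto(.653,-.227,.19,0)
w=snap('wrist','w6')
t=snap('top','t6')
for f,z in(('w6',.122),('t6',.122)):
    hsv=cv2.cvtColor(cv2.imread(f'pics/{f}.png'),cv2.COLOR_BGR2HSV)
    m=cv2.inRange(hsv,(3,130,90),(15,255,255));cs,_=cv2.findContours(m,0,2)
    for c in cs:
        if cv2.contourArea(c)>20 or f=='t6':
            p,s,_=cv2.minAreaRect(c); print(f,np.round(p),np.round(s),[ray(f,*p,zz).round(3)[:2] for zz in(.122,.1)])
E
```

```text
time: 14.0
tool_pos: [0.5869, -0.0193, 0.2079]
tcp_rot: [-1.192, 1.188, -1.207]
contact_force: [0.8, 0.6, 0.0]
opening: 0.0857
time: 14.5
tool_pos: [0.6516, -0.1998, 0.2113]
tcp_rot: [-1.253, 1.08, -1.111]
contact_force: [0.4, 1.1, 0.2]
opening: 0.0855
time: 15.0
tool_pos: [0.6516, -0.2038, 0.2123]
tcp_rot: [-1.487, 0.525, -0.565]
contact_force: [-0.0, -0.5, 0.4]
opening: 0.0855
time: 15.5
tool_pos: [0.6512, -0.2039, 0.2141]
tcp_rot: [-1.567, -0.048, 0.002]
contact_force: [-0.4, -0.4, 0.1]
opening: 0.0853
t 15.5 pos [ 0.6512 -0.2039  0.2141] yaw 1.8 tilt 1.68 F [-0.4 -0.4  0.1] open 0.0853 | dp cm [ 0.03  2.4  -2.32] wy 0.032 level [-0.003  0.     0.029] q6 -0.38
w6 [273. 225.] [34. 22.] [array([ 0.648, -0.216]), array([ 0.649, -0.223])]
t6 [182. 114.] [2. 2.] [array([0.836, 0.29 ]), array([0.843, 0.295])]
```

View pics/w6.png

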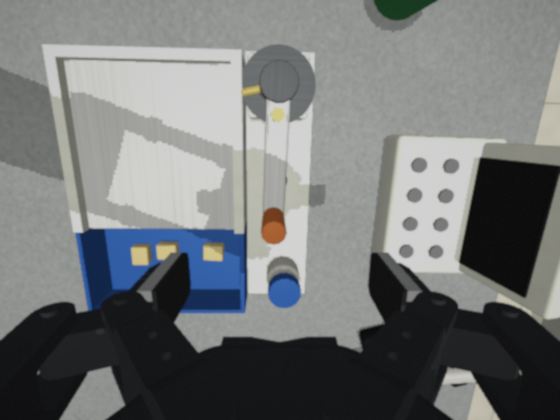

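The wrist view shows the three chips in the tray at (141,255), (167,251) and (213,252). The orange grip's top is at about (273,233), the hinge at (279,81), and the brace is still folded.

```bash
python3 - <<'E'
from h import *
print('grip',ray('w6',273,233,.122).round(4),'base',ray('w6',274,214,.072).round(4),'hinge',ray('w6',279,81,.08).round(4),'plate corner',ray('w6',242,229,.04).round(4))
E
python3 -m handwheel '{"dp":[[0,0,-2.4],[0,0,0],[0,0,0],[0,0,0],[0,0,0]],"angular":[[-0.003,0.032,0.029],[0,0,0],[0,0,0],[0,0,0],[0,0,0]],"grip":[0,0,0,0,0]}'
python3 -c "
from h import *
goto(.650,-.226,.082,0)"
```

```text
grip [ 0.6485 -0.2232  0.122 ] base [ 0.6499 -0.2209  0.072 ] hinge [ 0.6509 -0.0991  0.08  ] plate corner [ 0.6153 -0.2482  0.04  ]
time: 16.1
tool_pos: [0.6517, -0.2272, 0.2148]
tcp_rot: [-1.569, 0.015, -0.015]
contact_force: [-0.7, 0.1, -0.1]
opening: 0.0852
t 16.1 pos [ 0.6517 -0.2272  0.2148] yaw -1.1 tilt 0.08 F [-0.7  0.1 -0.1] open 0.0852 | dp cm [-0.17 13.28  0.1 ] wy -0.019 level [-0.001 -0.    -0.   ] q6 -0.35
```

```bash
python3 -m handwheel '{"dp":[[-0.15,3,0.15],[0,4,0],[0,4,0],[0,2,0],[0,0,0]],"angular":[[0,-0.019,0],[0,0,0],[0,0,0],[0,0,0],[0,0,0]],"grip":[0,0,0,0,0]}' 30
python3 -c "
from h import *
goto(.650,-.225,.083,0)"
```

```text
time: 16.6
tool_pos: [0.6528, -0.224, 0.085]
tcp_rot: [-1.571, -0.006, -0.006]
contact_force: [0.0, -0.4, -0.7]
opening: 0.0855
t 16.6 pos [ 0.6528 -0.224   0.085 ] yaw -0.0 tilt 0.44 F [ 0.  -0.4 -0.7] open 0.0855 | dp cm [-0.28  0.2  -0.1 ] wy -0.0 level [0.001 0.    0.008] q6 -0.37
```

```bash
python3 -m handwheel '{"dp":[[-0.25,0,-0.1],[0,0,0],[0,0,0],[0,0,0],[0,0,0]],"angular":[[0,0,0.008],[0,0,0],[0,0,0],[0,0,0],[0,0,0]],"grip":[165,165,165,165,165]}'
python3 -c "
from h import *
goto(.650,-.225,.083,0)"
```

```text
time: 17.1
tool_pos: [0.6534, -0.2257, 0.0914]
tcp_rot: [-1.574, -0.005, -0.005]
contact_force: [0.0, 0.1, -0.0]
opening: 0.0302
t 17.1 pos [ 0.6534 -0.2257  0.0914] yaw -0.0 tilt 0.44 F [ 0.   0.1 -0. ] open 0.0302 | dp cm [-0.35  0.84  0.07] wy -0.0 level [0.003 0.    0.007] q6 -0.37
```

```bash
cat >> h.py <<'E'
def arc(hx=.651,hy=-.1005,r=.125):
    s=read_state();d=s['tool_pos'][:2]-[hx,hy];th=np.arctan2(-d[0],-d[1])
    print('theta',round(th,3),'radius err mm',round((np.hypot(*d)-r)*1e3,1));goto(hx-r*np.sin(th),hy-r*np.cos(th),.085,-np.degrees(th),s)
E
python3 -m handwheel '{"dp":[[-0.2,0.5,0],[-1.5,0,0.09],[-1.5,0,0.09],[-1.5,0,0.09],[-1.5,0,0.09]],"angular":[[0,0,0.007],[0,0.12,0],[0,0.12,0],[0,0.12,0],[0,0.12,0]],"grip":[165,165,165,165,165]}'
python3 -c "
from h import *
arc()"
```

```text
time: 17.6
tool_pos: [0.5976, -0.2135, 0.0883]
tcp_rot: [-1.541, 0.381, -0.4]
contact_force: [2.0, -0.7, -0.9]
opening: 0.0299
theta 0.441 radius err mm -0.0
t 17.6 pos [ 0.5976 -0.2135  0.0883] yaw -28.5 tilt 0.75 F [ 2.  -0.7 -0.9] open 0.0299 | dp cm [-0.    0.33  0.  ] wy -0.056 level [0.002 0.    0.013] q6 0.12
```

Tracking the arc well, so I'll continue.

```bash
python3 -m handwheel '{"dp":[[-1.5,0.2,0.09],[-1.5,0.1,0.09],[-1.5,0,0.09],[-1.5,0,0.09],[-1.5,0,0.09]],"angular":[[0,0.07,0.012],[0,0.12,0],[0,0.12,0],[0,0.12,0],[0,0.12,0]],"grip":[165,165,165,165,165]}'
python3 -c "
from h import *
arc()"
```

```text
time: 18.1
tool_pos: [0.5451, -0.1652, 0.0869]
tcp_rot: [-1.408, 0.826, -0.846]
contact_force: [-0.2, -2.7, -1.1]
opening: 0.0303
theta 1.022 radius err mm -0.9
t 18.1 pos [ 0.5451 -0.1652  0.0869] yaw -61.5 tilt 0.71 F [-0.2 -2.7 -1.1] open 0.0303 | dp cm [ 0.    0.19 -0.09] wy -0.051 level [-0.003  0.     0.012] q6 0.74
```

```bash
python3 -m handwheel '{"dp":[[-1.4,0.1,0.05],[-1.4,0,0.09],[-1.4,0,0.09],[-1.4,0,0.09],[-0.8,0,0]],"angular":[[0,0.06,0.012],[0,0.11,0],[0,0.11,0],[0,0.11,0],[0,0.07,0]],"grip":[165,165,165,165,165]}'
python3 -c "
from h import *
arc()"
```

```text
time: 18.6
tool_pos: [0.5266, -0.1061, 0.0861]
tcp_rot: [-1.217, 1.191, -1.204]
contact_force: [-0.9, -0.8, -0.3]
opening: 0.0305
theta 1.526 radius err mm -0.5
t 18.6 pos [ 0.5266 -0.1061  0.0861] yaw -89.1 tilt 0.45 F [-0.9 -0.8 -0.3] open 0.0305 | dp cm [ 0.    0.11 -0.05] wy -0.029 level [-0.005 -0.     0.006] q6 1.32
```

```bash
python3 -m handwheel '{"dp":[[-0.4,0,0],[-0.3,0,0],[0,0,0],[0,0,0],[0,0,0]],"angular":[[0,0,0],[0,0,0],[0,0,0],[0,0,0],[0,0,0]],"grip":[165,165,165,165,165]}'
python3 -c "
from h import *
arc()"
python3 -m handwheel '{"dp":[[0,0,0],[0,0,0],[0,0,0],[0,0,0],[0,0,0]],"angular":[[0,0,0],[0,0,0],[0,0,0],[0,0,0],[0,0,0]],"grip":[0,0,0,0,0]}'
python3 -m handwheel '{"dp":[[0,-2,0],[0,-4,0],[0,-4,0],[0,-3,0],[0,0,0]],"angular":[[0,0,0],[0,0,0],[0,0,0],[0,0,0],[0,0,0]],"grip":[0,0,0,0,0]}'
python3 - <<'E'
from h import *
arc();b=snap('side','s9');w=snap('wrist','w9')
cv2.imwrite('pics/c9.png',np.hstack([cv2.resize(b[130:320,200:370],(358,400)),cv2.resize(w,(430,400))])[:,:,::-1])
E
```

```text
time: 19.1
tool_pos: [0.5266, -0.0986, 0.0863]
tcp_rot: [-1.22, 1.186, -1.201]
contact_force: [-0.2, -1.3, 0.5]
opening: 0.0302
theta 1.586 radius err mm -0.6
t 19.1 pos [ 0.5266 -0.0986  0.0863] yaw -88.8 tilt 0.48 F [-0.2 -1.3  0.5] open 0.0302 | dp cm [-0.    0.13 -0.06] wy 0.037 level [-0.005  0.     0.006] q6 1.32
time: 19.6
tool_pos: [0.5268, -0.0995, 0.0862]
tcp_rot: [-1.22, 1.187, -1.201]
contact_force: [-0.2, -0.0, 0.7]
opening: 0.0852
time: 20.1
tool_pos: [0.5242, -0.0983, 0.2185]
tcp_rot: [-1.223, 1.191, -1.197]
contact_force: [0.7, -0.3, 0.2]
opening: 0.0856
theta 1.588 radius err mm 1.8
t 20.1 pos [ 0.5242 -0.0983  0.2185] yaw -88.8 tilt 0.29 F [ 0.7 -0.3  0.2] open 0.0856 | dp cm [-0.06 13.35  0.18] wy 0.039 level [0.    0.    0.005] q6 1.32
```

View pics/c9.png

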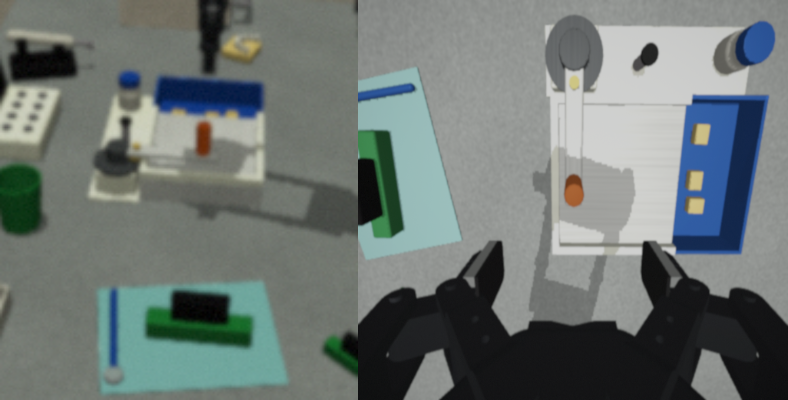

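The brace lies straight along -x over the plate, with the grip at about (573,190) in the right half. The chips are in the tray and the scraper is on the pad. One numeric check of the swing, then I hand in.

Run:
```python
from h import *
k=lambda u,v:((u-358)*560/430,v*420/400)
g=ray('w9',*k(574,194),.122);h=ray('w9',*k(574,47),.08);print(g.round(3),h.round(3))
for hh in (h[:2],np.array([.651,-.1005])):
    d=g[:2]-hh;print('theta',np.arctan2(-d[0],-d[1]).round(3),np.hypot(*d).round(3))
if abs(np.arctan2(-d[0],-d[1])-1.57)<.08: print(finish_job())
```

```text
[ 0.527 -0.101  0.122] [ 0.651 -0.098  0.08 ]
theta 1.553 0.124
theta 1.571 0.124
the job is handed in; nothing more can be done
None
```

The job is done and handed in at about 20 s of the 69 s allowed. `finish_job` reports no verdict, so the checks below are mine.

- **Chips:** I pushed all three off the plate with the middle-sized scraper in one stroke. The last picture shows them in the tray. Measured after the push, with the brace still folded, they lay about 40 mm beyond the plate's open edge, at x 0.489, 0.522 and 0.578.
- **Scraper:** I set it down on its pad until it touched (10 N) and released it. It stands upright, clear of the mirror.
- **Brace:** I then swung the brace round with the jaws loosely around the orange grip. The force fell away after the rib. The last picture puts it at 1.55 to 1.57 rad, which is at the end stop.
- **End state:** The gripper is open and clear at a height of 0.22 m, with no contact force.

The jar, mirror, cup and dental model look undisturbed in the last pictures. The bottle is outside those views, but the arm never went near it. No check failed or disagreed.

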